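# Clamp a paint tin in the shaker

### The arm

A 6-joint arm with a two-finger parallel gripper is mounted at the origin on the work surface. World frame = base frame: x ahead of the robot, y to its left, z up, the work surface at z = 0. Lengths are in m, angles in rad, forces in N, time in s.
With the tool pointing down it reaches from about 0.35 to 0.85 m from the base axis. Payload 8.1 kg.
Tool frame: the origin (TCP) lies on the mounting face of the last link; the fingertips stand 186 mm ahead of it and the grasp point (between the pads) lies 167 mm ahead of it; z points along the fingers, y is the line along which they close (so a half turn about z gives the same grasp; the last joint's range is limited). The gripper opens to 93 mm and grips with 3 to 60 N. Pads are 15 mm wide; open, the fingers measure 128 mm over their backs; the gripper's body (75 mm by 188 mm) begins 65 mm behind the grasp point.
Start: joints at [1.089, 0.13, 1.488, -0, 1.523, -0.085], TCP at [0.232, 0.553, 0.405] pointing down, gripper open.
Joint ranges: [-2.96, 2.96], [-0.89, 2.26], [0.02, 2.5], [-1.34, 4.48], [0, 2.73], [-2.66, 2.66]. Speed limits (rad/s): [2.39, 2.39, 2.79, 3.14, 3.14, 3.14].

### API

Orientations are given as a rotation vector (axis times angle).
In Python, from plant import read_state, read_camera, camera_params, close_job gives the robot as it stands. The module is installed in compiled form; this text tells all that it offers.
- The arm moves only by the tool servo_tool, never from a script. Its argument "increments" is a list of rows, each an object with "slide": the shift along the tool's x, y, z in mm, a list of three; "dr": the turn, a rotation vector about the tool's x, y, z in rad, a list of three; "jaw": the closure, from 0 (fully open) to 1 (shut). In form: [{"slide": [x, y, z], "dr": [ax, ay, az], "jaw": jaw}, ...]. A call has 1 to 20 rows; each row is the pose to reach, as a shift and turn from the pose commanded when the call began, along the tool's axes at that moment; what a row does not reach only later rows make up. A row lasts 1/10 s, in which the tool goes at most 50 mm and 8.59 degrees, less where a joint would pass 70% of its speed; a pose out of reach is approached as far as the arm can. A call with a gripper value outside its range is refused whole. The fingers move at their own pace and stop on an object; "force" is the grip in N (left out, the last holds). Time passes only in rows, so rows that repeat a pose let the fingers close. It gives the time, the measured TCP pose, the force, the opening and the grip force at its end, in the units of the state.
- read_state(): the state, without advancing time (a new reading comes with each control period).
- read_camera(name): name is "scene" or "top"; returns (picture, depth): 400x640x3 uint8, red, green, blue; 400x640 float32, m along the optical axis (not along the pixel's ray), 0 where there is no reading.
- camera_params(name): a dict with "fx", "fy", "cx", "cy" (pixels), "rvec" (rotation vector, rad) and "tvec" (3), from world to camera coordinates, as OpenCV has them. Camera axes: x right, y down, z forward; pixel columns grow to the right and rows downward; lengths in m; the calibration is good to about 2 mm. A picture is of the moment at which its call begins. camera_params takes no time and is no camera call.
- close_job(): hands the job in; it is judged then, once.
The state is a dict: "t": time; "q": joint angles; "dq": joint speeds; "joint_torque": joint torques, N m; "tool_pos": TCP position; "orientation": TCP orientation; "force": force on the tool from outside, world axes, zero at the start; "wrist_torque": the same for the moment, N m; "opening": finger opening in m; "gripper_force": force on a finger pad.
Only numpy, scipy, OpenCV 4.12 (cv2) and the standard library are available. Lean on these libraries where they do the work, as an engineer would, in place of code of your own. Each camera call takes 0.05 s, during which the arm holds its last target. There are 200 camera calls.

### The job

Make the paint shaker ready to run: push its tray, with the small tin standing on it, fully home under the clamp, then take the crank on top by its loose grip sleeve and, keeping hold of the sleeve, wind the clamp down until its pad bears firmly on the tin without crushing it. Let go with the tin left clamped, and leave the other pots and bottles where they stand.

Things in the scene. Friction and masses are not known exactly. Their poses are not given: they have to be found in the camera images.
- shaker: Bench paint shaker, fixed: grey motor housing 260 x 220 mm with a steel deck (top 56 mm up), two columns 85 mm either side of the middle and a grey bridge bar across them, top 228 mm up. Origin: on the planks, straight below the vertical clamp spindle, the crank's axis (its thread stands up to 276 mm high). -x is its front, where the tray slides out; y along the bridge; z up.
- tray (a joint): Slide of the tray along the shaker's x: 0 = pulled fully out (as it starts), 0.100 m = fully home against its stop, the tin right under the clamp. About 2 N of drag; it stays where it is left.
- tray_edge (a point): Middle of the rolled edge, a bar 12 mm thick and 118 mm long along the shaker's y, its centre line 101 mm above the planks, at the top of the tray's upright front lip (4 mm thick, 58 to 101 mm up). It lies 250 mm in front of the spindle (-x of the shaker) when the tray is out, 150 mm when home. Push lip or edge towards the shaker's +x.
- tin: Closed steel paint tin with a lever lid, 66 mm across, 72 mm high, about 0.42 kg, standing loose in a ring seat on the tray. Origin: centre of its underside, 66 mm above the planks, 150 mm behind the tray's edge.
- plate: Steel clamp plate 84 x 140 mm, 10 mm thick, under the bridge; origin: centre of its underside, on the spindle axis, z up. Below it a 76 mm square black rubber pad, 12 mm thick when new but worn by an unknown 0 to 8 mm: where it meets the tin must be felt. It then presses with 80 to 150 N per mm of plate travel. 70 to 180 N is firm; over 240 N crushes the tin.
- crank (a joint): Crank angle, rad: 0 = clamp fully raised (plate underside 186 mm up), growing clockwise seen from above; each turn lowers the plate 16 mm. At 0 the arm points to the shaker's -x. Starts at 1.0 to 7.3; the pad meets the tin somewhere from 14.1 to 17.3. The crank stays at one height. Let go under load, it springs back up to 0.5 rad, then holds by friction.
- sleeve: Black grip sleeve of the crank, upright, 28 mm across, 76 mm long, spins freely on a pin 65 mm from the spindle axis. Origin: its centre, 291 mm up; its turn about z means nothing. Top of crank arm: 250 mm up. Sideways force to keep it moving slowly: 3 to 4 N free, plus 4 N per 100 N on the tin: 6 to 10 N in all is firm, over 12 N crushes. Standing still it may read up to 6 N less.
- jar: Bystander: lidded green glass jar, 68 mm across, 85 mm high; origin at the centre of its underside. Leave alone.
- cup: Bystander: open white plastic cup, 70 mm across, 85 mm high; origin at the centre of its underside. Leave alone.
- binder: Bystander: clear bottle with a cap, 60 mm across, 130 mm high; origin at the centre of its underside. Leave alone.
- pot: Bystander: low steel can, 72 mm across, 60 mm high; origin at the centre of its underside. Leave alone.

How it is judged:
On the way, in this order (a step that is already met when the one before it is completed fails the run):
1. the tray is fully home with the tin standing on it, not yet clamped (value of joint tray above 0.095 m and angle between tin's own z axis and vertical below 0.1 rad and contact force between plate and tin below 5 N), for 0.2 s.
2. the clamp bears on the tin with more than 40 N while the fingers hold the sleeve (contact force between plate and tin above 40 N and contact force between the fingers and sleeve above 0.5 N), for 0.2 s.
At the end, for the whole second after the job is handed in: The tray is home (within 5 mm of its stop), the tin stands upright (within 0.06 rad) and within 8 mm of the clamp's axis, the pad presses on it with 35 to 240 N, the crank is at rest and let go (value of joint tray above 0.095 m and contact force between plate and tin between 35 and 240 N and horizontal distance between tin and plate below 0.008 m and angle between tin's own z axis and vertical below 0.06 rad and velocity of joint crank between -0.1 and 0.1 rad/s); the robot touches nothing.
It fails at once if the tin is crushed: the clamp presses on it with more than 240 N (contact force between plate and tin above 240 N).
It fails at once if the tin is tipped by more than 0.3 rad (angle between tin's own z axis and vertical above 0.3 rad).
It fails at once if the crank is wound on without its sleeve being held between the fingers (velocity of joint crank above 0.4 rad/s and contact force between the fingers and sleeve below 0.1 N).
It fails at once if a bystander is moved by more than 30 mm (distance of any of jar, cup, binder, pot from where it was at the start of the episode above 0.03 m).
It also fails if it takes over 72 s, if anything falls off the work surface, if the arm or the gripper's body presses on something with over 40 N, if the wrist force passes 120 N, or if a joint passes its speed limit or range.

## Working session

There is one attempt and no reset: what is moved stays moved. The work goes in short steps, Python scripts to look and compute and a tool call to move; the robot and the scene stay as the last step left them, time stands still between calls to the robot, and variables do not carry over. Pictures are saved under pics/ and viewed, at most 10 in all, crops included, and the job is handed in when it is done.

Besides the shell and the picture viewer there is one more tool, called after "Emit:" as name(argument=value, ...) on one line, values as JSON. servo_tool: Moves the arm, as the interface text tells. Its arguments: {"type":"object","properties":{"increments":{"type":"array"},"force":{"type":"number"}},"required":["increments"]}

```bash
mkdir -p pics; cat > h.py <<'E'
import numpy as np, cv2
from scipy.spatial.transform import Rotation as R
from plant import read_state, read_camera, camera_params, close_job
def cam(n):
    p=camera_params(n); K=np.array([[p['fx'],0,p['cx']],[0,p['fy'],p['cy']],[0,0,1]])
    return K,R.from_rotvec(p['rvec']).as_matrix(),np.array(p['tvec'])
def ray(n,u,v,z):
    K,r,t=cam(n); d=r.T@np.linalg.solve(K,[u,v,1]); c=-r.T@t
    return c+d*(z-c[2])/d[2]
def cloud(n,dep):
    K,r,t=cam(n); v,u=np.mgrid[:dep.shape[0],:dep.shape[1]]
    P=np.stack([(u-K[0,2])*dep/K[0,0],(v-K[1,2])*dep/K[1,1],dep],-1)
    return (P-t)@r
def tool(dw):  # world vec -> tool mm
    s=read_state(); return R.from_rotvec(s['orientation']).inv().apply(dw)*1000
E
python3 - <<'E'
from h import *
s=read_state(); print({k:np.round(v,3) for k,v in s.items()})
for n in('scene','top'):
    im,d=read_camera(n); cv2.imwrite(f'pics/{n}0.png',im[:,:,::-1]); np.savez(f'{n}0.npz',im=im,d=d)
    K,r,t=cam(n); print(n,-r.T@t,r[2])
E
```

```text
{'t': np.float64(0.0), 'q': array([ 1.089,  0.131,  1.489, -0.   ,  1.523, -0.085]), 'dq': array([ 0.   , -0.002,  0.001, -0.   ,  0.001, -0.001]), 'joint_torque': array([-1.0000e-03, -5.5984e+01, -4.9176e+01,  7.7000e-02,  3.5000e-02,
       -0.0000e+00]), 'tool_pos': array([0.232, 0.553, 0.404]), 'orientation': array([-6.190e-01, -3.079e+00,  3.000e-03]), 'force': array([-0.039, -0.354,  0.252]), 'wrist_torque': array([0.001, 0.059, 0.049]), 'gripper_force': np.float64(0.0), 'opening': np.float64(0.093)}
scene [1.06800871 0.39816222 1.02014278] [-0.51831198 -0.39489586 -0.75855781]
top [ 0.25508754 -0.00397121  1.48469818] [ 0.20194242 -0.0234898  -0.97911567]
```

View pics/scene0.png

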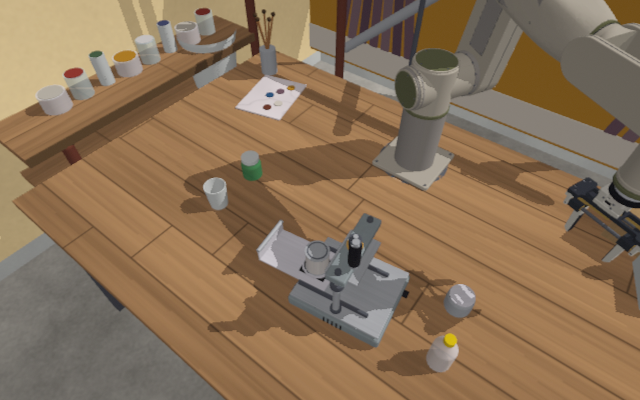

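View pics/top0.png

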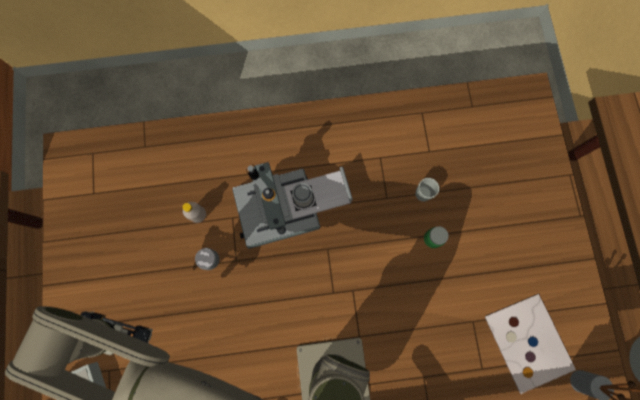

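The scene view shows the shaker's tray lip at (270,242), the tin at (317,258) and the black sleeve at (355,250). In the top view the lip is at (347,185), the tin at (304,195) and the spindle near (268,193). Next I'll measure these with the depth images.

```bash
python3 - <<'E'
from h import *
im=np.load('top0.npz'); P=cloud('top',im['d']); I=im['im']
Q=cloud('scene',np.load('scene0.npz')['d']); J=np.load('scene0.npz')['im']
sub=np.zeros((400,640),bool); sub[150:255,220:360]=1
ss=np.zeros((400,640),bool); ss[205:345,250:415]=1
for nm,A,m,im_ in(('top',P,sub,I),('scene',Q,ss,J)):
    for lo,hi in((.31,.34),(.255,.30),(.222,.234),(.132,.145),(.097,.112)):
        k=m&(A[...,2]>lo)&(A[...,2]<hi); p=A[k]
        if len(p)<3: print(nm,lo,len(p)); continue
        vu=np.argwhere(k); c=p.mean(0); w,V=np.linalg.eigh(np.cov(p[:,:2].T))
        print(nm,lo,len(p),'c',c.round(3),'min',p.min(0).round(3),'max',p.max(0).round(3),'axis',V[:,1].round(3),'px',vu.mean(0)[::-1].round(0))
# bystanders
for nm,u,v in(('cup',428,188),('jar',437,237),('pot',206,259),('binder',188,209)): print(nm,P[v,u].round(3))
cr=cv2.resize(I[150:255,215:360],None,fx=5,fy=5,interpolation=cv2.INTER_CUBIC); cv2.imwrite('pics/c1.png',cr[:,:,::-1])
E
```

```text
top 0.31 63 c [0.629 0.153 0.326] min [0.618 0.141 0.31 ] max [0.646 0.168 0.337] axis [-0.814  0.58 ] px [251. 170.]
top 0.255 93 c [0.602 0.138 0.269] min [0.562 0.11  0.255] max [0.648 0.167 0.297] axis [-0.868 -0.496] px [260. 183.]
top 0.222 797 c [0.568 0.118 0.228] min [0.474 0.083 0.222] max [0.682 0.16  0.234] axis [-0.994 -0.107] px [270. 197.]
top 0.132 300 c [0.593 0.023 0.139] min [ 0.561 -0.01   0.132] max [0.625 0.055 0.145] axis [-0.598  0.801] px [302. 192.]
top 0.097 142 c [ 0.606 -0.103  0.106] min [ 0.486 -0.139  0.097] max [0.671 0.11  0.112] axis [-0.403  0.915] px [340. 186.]
scene 0.31 140 c [0.637 0.161 0.325] min [0.623 0.146 0.31 ] max [0.646 0.172 0.335] axis [-0.417  0.909] px [356. 246.]
scene 0.255 184 c [0.626 0.155 0.275] min [0.563 0.112 0.255] max [0.647 0.173 0.3  ] axis [-0.861 -0.508] px [354. 255.]
scene 0.222 1091 c [0.582 0.126 0.228] min [0.472 0.087 0.222] max [0.68  0.165 0.234] axis [-0.992 -0.124] px [353. 248.]
scene 0.132 454 c [0.596 0.032 0.138] min [ 0.558 -0.006  0.132] max [0.669 0.146 0.145] axis [0.552 0.834] px [318. 252.]
scene 0.097 262 c [ 0.617 -0.054  0.105] min [ 0.553 -0.134  0.097] max [0.671 0.146 0.112] axis [0.104 0.995] px [289. 249.]
cup [ 0.583 -0.422  0.006]
jar [ 0.397 -0.398  0.09 ]
pot [0.427 0.367 0.062]
binder [0.586 0.395 0.133]
```

View pics/c1.png

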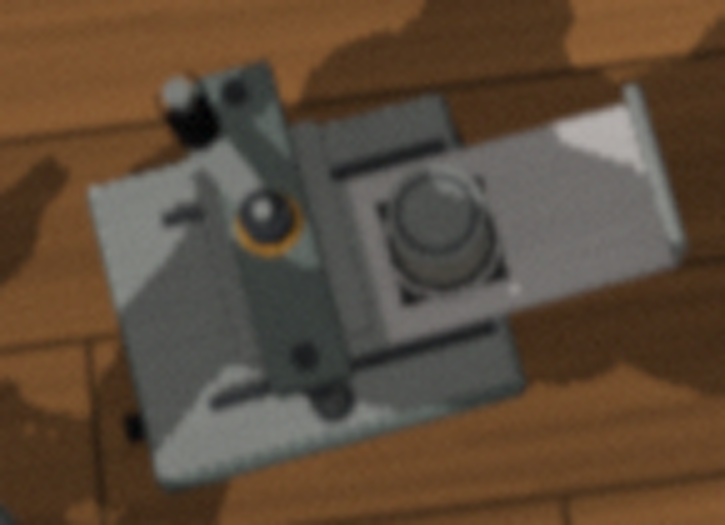

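The crop shows the lip bar running from full-image (341.4,168.4) to (350.2,200.4). The spindle top is at (268.6,192.4), the tin lid at (302,192) and the sleeve top at (251,168).

```bash
python3 - <<'E'
from h import *
a=ray('top',341.4,168.4,.105);b=ray('top',350.2,200.4,.105);s=ray('top',268.6,192.2,.272)
print('lip ends',a,b,np.linalg.norm(a-b),'mid',(a+b)/2,'spindle',s, 'sleeve top',ray('top',250.5,168.3,.329))
im=np.load('top0.npz'); P=cloud('top',im['d'])
Q=cloud('scene',np.load('scene0.npz')['d'])
for A,sub in((P,(slice(150,255),slice(220,360))),(Q,(slice(205,345),slice(250,415)))):
    p=A[sub].reshape(-1,3)
    m=(abs(p[:,2]-.228)<.004)
    r=cv2.minAreaRect((p[m][:,:2]*1000).astype(np.float32)); print('bridge',r)
    m=(p[:,2]>.097)&(p[:,2]<.112)&(p[:,1]<-.07); r=cv2.minAreaRect((p[m][:,:2]*1000).astype(np.float32)); print('lip',m.sum(),r)
    m=(abs(p[:,2]-.138)<.005)&(np.hypot(p[:,0]-.594,p[:,1]-.024)<.05); print('tin',cv2.minEnclosingCircle((p[m][:,:2]*1000).astype(np.float32)))
    m=(p[:,2]>.318)&(p[:,0]>.6); print('sleeve',p[m].min(0),p[m].max(0),p[m].mean(0)); 
    m=(p[:,2]>.26)&(np.hypot(p[:,0]-.574,p[:,1]-.118)<.02); print('spin',m.sum(),p[m].min(0),p[m].max(0),np.median(p[m],0))
E
```

```text
lip ends [ 0.66571171 -0.11778477  0.105     ] [ 0.55277727 -0.13143876  0.105     ] 0.11375683878081808 mid [ 0.60924449 -0.12461176  0.105     ] spindle [0.57192527 0.11674767 0.272     ] sleeve top [0.63257062 0.1544611  0.329     ]
bridge ((577.6642456054688, 121.5623550415039), (204.27174377441406, 49.830020904541016), 8.340108871459961)
lip 122 ((613.4811401367188, -125.77896118164062), (115.65093231201172, 12.235743522644043), 8.48046588897705)
tin ((593.0089111328125, 22.825237274169922), 32.72383499145508)
sleeve [0.61832703 0.14167103 0.31913116] [0.64570681 0.16775424 0.33744302] [0.62950857 0.15387826 0.32943536]
spin 18 [0.56319621 0.11551836 0.26006856] [0.58213776 0.13070755 0.26779504] [0.57801298 0.12141515 0.26234715]
bridge ((576.1767578125, 125.14090728759766), (207.1157684326172, 50.45705795288086), 8.470831871032715)
lip 168 ((612.474609375, -121.63250732421875), (118.23917388916016, 13.284767150878906), 8.760448455810547)
tin ((591.2022705078125, 25.964982986450195), 33.484134674072266)
sleeve [0.62329587 0.14565854 0.31807104] [1.06800871 0.39816222 1.02014278] [0.84666014 0.2767822  0.66572921]
spin 23 [0.56986504 0.11915401 0.26010589] [0.58225109 0.13122353 0.2670164 ] [0.57578888 0.1247574  0.26432678]
```

Shaker pose: the spindle is at (0.577, 0.1235) and the push direction is d = (-0.148, 0.989). The lip middle is at (0.614, -0.124). The sleeve is at (0.632, 0.156), 64 mm from the spindle (65 stated), so the crank is at about 4.33 rad. I'll raise the tool, then go out in front of the lip with the fingers closed and tool y along d.

Emit:
servo_tool(increments=[{"slide": [0, 0, -50], "dr": [0, 0, 0], "jaw": 1}, {"slide": [0, 0, -100], "dr": [0, 0, 0], "jaw": 1}, {"slide": [-20, -20, -150], "dr": [0, 0, 0], "jaw": 1}, {"slide": [-645, -527, -150], "dr": [0, 0, -0.545], "jaw": 1}, {"slide": [-645, -527, -150], "dr": [0, 0, -0.545], "jaw": 1}, {"slide": [-645, -527, -150], "dr": [0, 0, -0.545], "jaw": 1}, {"slide": [-645, -527, -150], "dr": [0, 0, -0.545], "jaw": 1}, {"slide": [-645, -527, -150], "dr": [0, 0, -0.545], "jaw": 1}, {"slide": [-645, -527, -150], "dr": [0, 0, -0.545], "jaw": 1}, {"slide": [-645, -527, -150], "dr": [0, 0, -0.545], "jaw": 1}, {"slide": [-645, -527, -150], "dr": [0, 0, -0.545], "jaw": 1}, {"slide": [-645, -527, -150], "dr": [0, 0, -0.545], "jaw": 1}, {"slide": [-645, -527, -150], "dr": [0, 0, -0.545], "jaw": 1}, {"slide": [-645, -527, -150], "dr": [0, 0, -0.545], "jaw": 1}, {"slide": [-645, -527, -150], "dr": [0, 0, -0.545], "jaw": 1}, {"slide": [-645, -527, -150], "dr": [0, 0, -0.545], "jaw": 1}, {"slide": [-645, -527, -150], "dr": [0, 0, -0.545], "jaw": 1}, {"slide": [-645, -527, -150], "dr": [0, 0, -0.545], "jaw": 1}, {"slide": [-645, -527, -150], "dr": [0, 0, -0.545], "jaw": 1}, {"slide": [-645, -527, -150], "dr": [0, 0, -0.545], "jaw": 1}], force=40)

```text
t: 2.1
tool_pos: [0.6241, -0.1863, 0.5522]
orientation: [0.227, -3.13, -0.001]
force: [0.9, 0.0, -0.4]
opening: 0.0005
gripper_force: 0.0
```

```bash
cat >> h.py <<'E'
S=np.array([.577,.1235]); D=np.array([-.148,.989])
def st():
    s=read_state(); print('t',s['t'],'pos',np.round(s['tool_pos'],4),'F',np.round(s['force'],2),'op',round(float(s['opening']),4),'gf',round(float(s['gripper_force']),1),'q6',np.round(s['q'],2))
    print('axes x,y,z:',np.round(R.from_rotvec(s['orientation']).as_matrix().T,3).tolist()); return s
E
python3 - <<'E'
from h import *
s=st(); L=np.array([.614,-.124])
t=np.r_[L-.06*D,.262]; print(tool(t-s['tool_pos']))
E
```

```text
t 2.1 pos [ 0.6241 -0.1863  0.5522] F [ 0.86  0.04 -0.4 ] op 0.0005 gf 0.0 q6 [-0.37  0.27  1.07 -0.    1.81 -2.08]
axes x,y,z: [[-0.99, -0.144, 0.003], [-0.144, 0.99, 0.001], [-0.003, 0.0, -1.0]]
[-1.17840513e-01  2.97487543e+00  2.90155297e+02]
```

Emit:
servo_tool(increments=[{"slide": [0, 3, 50], "dr": [0, 0, 0], "jaw": 1}, {"slide": [0, 3, 100], "dr": [0, 0, 0], "jaw": 1}, {"slide": [0, 3, 150], "dr": [0, 0, 0], "jaw": 1}, {"slide": [0, 3, 200], "dr": [0, 0, 0], "jaw": 1}, {"slide": [0, 3, 250], "dr": [0, 0, 0], "jaw": 1}, {"slide": [0, 3, 280], "dr": [0, 0, 0], "jaw": 1}, {"slide": [0, 3, 290], "dr": [0, 0, 0], "jaw": 1}, {"slide": [0, 10, 290], "dr": [0, 0, 0], "jaw": 1}, {"slide": [0, 18, 290], "dr": [0, 0, 0], "jaw": 1}, {"slide": [0, 25, 290], "dr": [0, 0, 0], "jaw": 1}, {"slide": [0, 30, 290], "dr": [0, 0, 0], "jaw": 1}, {"slide": [0, 35, 290], "dr": [0, 0, 0], "jaw": 1}, {"slide": [0, 40, 290], "dr": [0, 0, 0], "jaw": 1}, {"slide": [0, 45, 290], "dr": [0, 0, 0], "jaw": 1}, {"slide": [0, 50, 290], "dr": [0, 0, 0], "jaw": 1}, {"slide": [0, 55, 290], "dr": [0, 0, 0], "jaw": 1}, {"slide": [0, 60, 290], "dr": [0, 0, 0], "jaw": 1}])

```text
t: 3.8
tool_pos: [0.6142, -0.1223, 0.2648]
orientation: [-0.232, 3.133, -0.0]
force: [0.6, -2.2, 1.8]
opening: 0.0005
gripper_force: 1.2
```

```bash
python3 - <<'E'
from h import *
st()
E
```

```text
t 3.8 pos [ 0.6142 -0.1223  0.2648] F [ 0.62 -2.18  1.83] op 0.0005 gf 1.2 q6 [-0.28  0.3   1.55 -0.    1.29 -2.  ]
axes x,y,z: [[-0.989, -0.148, -0.0], [-0.148, 0.989, -0.0], [0.0, -0.0, -1.0]]
```

Emit:
servo_tool(increments=[{"slide": [0, 6, 0], "dr": [0, 0, 0], "jaw": 1}, {"slide": [0, 12, 0], "dr": [0, 0, 0], "jaw": 1}, {"slide": [0, 18, 0], "dr": [0, 0, 0], "jaw": 1}, {"slide": [0, 24, 0], "dr": [0, 0, 0], "jaw": 1}, {"slide": [0, 30, 0], "dr": [0, 0, 0], "jaw": 1}, {"slide": [0, 36, 0], "dr": [0, 0, 0], "jaw": 1}, {"slide": [0, 42, 0], "dr": [0, 0, 0], "jaw": 1}, {"slide": [0, 48, 0], "dr": [0, 0, 0], "jaw": 1}, {"slide": [0, 53, 0], "dr": [0, 0, 0], "jaw": 1}, {"slide": [0, 58, 0], "dr": [0, 0, 0], "jaw": 1}, {"slide": [0, 62, 0], "dr": [0, 0, 0], "jaw": 1}, {"slide": [0, 66, 0], "dr": [0, 0, 0], "jaw": 1}, {"slide": [0, 69, 0], "dr": [0, 0, 0], "jaw": 1}, {"slide": [0, 72, 0], "dr": [0, 0, 0], "jaw": 1}, {"slide": [0, 72, 0], "dr": [0, 0, 0], "jaw": 1}])

```text
t: 5.3
tool_pos: [0.6033, -0.0509, 0.2645]
orientation: [0.233, -3.132, -0.001]
force: [0.3, -0.3, -0.5]
opening: 0.0007
gripper_force: 0.0
```

Emit:
servo_tool(increments=[{"slide": [0, 2, 0], "dr": [0, 0, 0], "jaw": 1}, {"slide": [0, 4, 0], "dr": [0, 0, 0], "jaw": 1}])

```text
t: 5.5
tool_pos: [0.6028, -0.0475, 0.2645]
orientation: [0.232, -3.132, 0.0]
force: [-0.0, -2.4, -0.3]
opening: 0.0005
gripper_force: 1.1
```

Emit:
servo_tool(increments=[{"slide": [0, 2, 0], "dr": [0, 0, 0], "jaw": 1}, {"slide": [0, 3, 0], "dr": [0, 0, 0], "jaw": 1}])

```text
t: 5.7
tool_pos: [0.6025, -0.0457, 0.2646]
orientation: [0.232, -3.133, 0.005]
force: [1.7, -12.8, -2.3]
opening: 0.0006
gripper_force: 6.6
```

Emit:
servo_tool(increments=[{"slide": [0, 1, 0], "dr": [0, 0, 0], "jaw": 1}, {"slide": [0, 2, 0], "dr": [0, 0, 0], "jaw": 1}])

```text
t: 5.9
tool_pos: [0.6023, -0.0452, 0.2646]
orientation: [-0.231, 3.133, -0.009]
force: [3.5, -20.9, -3.8]
opening: 0.0006
gripper_force: 10.4
```

Emit:
servo_tool(increments=[{"slide": [0, 1, 0], "dr": [0, 0, 0], "jaw": 1}, {"slide": [0, 2, 0], "dr": [0, 0, 0], "jaw": 1}])

```text
t: 6.1
tool_pos: [0.6022, -0.0446, 0.2647]
orientation: [-0.23, 3.132, -0.013]
force: [4.8, -28.6, -5.7]
opening: 0.0009
gripper_force: 14.2
```

The tray is against its stop: the force climbed to 28 N with no further travel. I'll back off, rise, open the jaws and check.

Emit:
servo_tool(increments=[{"slide": [0, -20, 0], "dr": [0, 0, 0], "jaw": 1}, {"slide": [0, -40, 0], "dr": [0, 0, 0], "jaw": 1}, {"slide": [0, -40, -50], "dr": [0, 0, 0], "jaw": 0.5}, {"slide": [0, -40, -100], "dr": [0, 0, 0], "jaw": 0}, {"slide": [0, -40, -150], "dr": [0, 0, 0], "jaw": 0}, {"slide": [0, -40, -200], "dr": [0, 0, 0], "jaw": 0}, {"slide": [0, -40, -250], "dr": [0, 0, 0], "jaw": 0}, {"slide": [0, -40, -300], "dr": [0, 0, 0], "jaw": 0}, {"slide": [0, -40, -300], "dr": [0, 0, 0], "jaw": 0}])

```text
t: 7.0
tool_pos: [0.6074, -0.0796, 0.5745]
orientation: [-0.232, 3.12, -0.005]
force: [0.4, -0.0, 0.5]
opening: 0.0519
gripper_force: 0.0
```

```bash
python3 - <<'E'
from h import *
s=st()
J,d=read_camera('scene'); P=cloud('scene',d); cv2.imwrite('pics/c2.png',cv2.resize(J[180:350,240:430],None,fx=4,fy=4)[:,:,::-1])
p=P[180:350,240:430].reshape(-1,3); f=lambda m:(p[m][:,:2]*1000).astype(np.float32)
m=(p[:,2]>.097)&(p[:,2]<.112)&(p[:,1]<0); print('lip',m.sum(),cv2.minAreaRect(f(m)))
m=(p[:,2]>.318)&(p[:,2]<.335)&(np.hypot(p[:,0]-.632,p[:,1]-.156)<.03); print('sleeve',m.sum(),cv2.minEnclosingCircle(f(m)))
m=(p[:,2]>.325)&(p[:,2]<.335)&(np.hypot(p[:,0]-.632,p[:,1]-.156)<.03); print('sleevetop',m.sum(),cv2.minEnclosingCircle(f(m)))
t=np.r_[.632,.156,.56]; print(tool(t-s['tool_pos']))
E
```

```text
t 7.0 pos [ 0.6074 -0.0796  0.5745] F [ 0.41 -0.03  0.47] op 0.0519 gf 0.0 q6 [-0.21  0.16  1.15  0.    1.82 -1.93]
axes x,y,z: [[-0.989, -0.148, -0.013], [-0.148, 0.989, -0.004], [0.013, -0.002, -1.0]]
lip 179 ((596.2186279296875, -22.99182891845703), (120.94506072998047, 12.947107315063477), 7.730135440826416)
sleeve 108 ((632.7818603515625, 159.33644104003906), 13.288859367370605)
sleevetop 72 ((632.780517578125, 159.2994384765625), 13.25298023223877)
[-59.09891885 229.4055229   14.37968191]
```

View pics/c2.png

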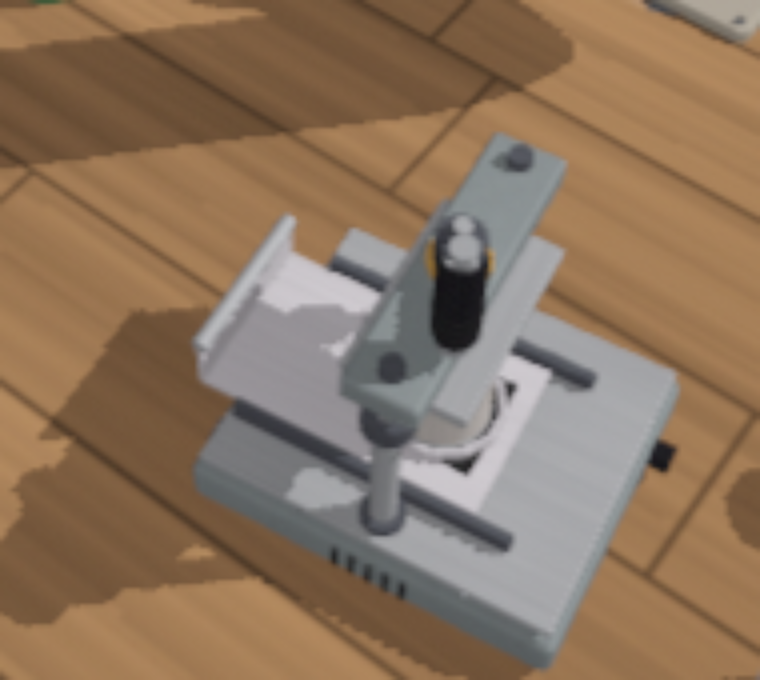

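The image shows the tray home, with its lip at (245,285) in the crop, 99.7 mm from where it started. The tin is under the plate and the sleeve stands at (460,280). I'll move over the sleeve.

Emit:
servo_tool(increments=[{"slide": [-15, 50, 10], "dr": [0, 0, 0], "jaw": 0}, {"slide": [-30, 100, 10], "dr": [0, 0, 0], "jaw": 0}, {"slide": [-45, 150, 10], "dr": [0, 0, 0], "jaw": 0}, {"slide": [-59, 200, 10], "dr": [0, 0, 0], "jaw": 0}, {"slide": [-59, 230, 10], "dr": [0, 0, 0], "jaw": 0}, {"slide": [-59, 230, 10], "dr": [0, 0, 0], "jaw": 0}, {"slide": [-59, 230, 10], "dr": [0, 0, 0], "jaw": 0}])

```text
t: 7.75
tool_pos: [0.6321, 0.1573, 0.5528]
orientation: [0.236, -3.13, 0.0]
force: [0.1, -0.1, -0.6]
opening: 0.093
gripper_force: 0.0
```

```bash
python3 - <<'E'
from h import *
s=st()
print(tool(np.r_[.632,.1575,.470]-s['tool_pos']))
E
```

```text
t 7.75 pos [0.6321 0.1573 0.5528] F [ 0.09 -0.06 -0.6 ] op 0.093 gf 0.0 q6 [ 0.17  0.27  1.07 -0.    1.81 -1.56]
axes x,y,z: [[-0.989, -0.15, 0.003], [-0.15, 0.989, -0.0], [-0.003, -0.001, -1.0]]
[-0.20926628  0.2214642  82.82700392]
```

Emit:
servo_tool(increments=[{"slide": [0, 0, 40], "dr": [0, 0, 0], "jaw": 0}, {"slide": [0, 0, 70], "dr": [0, 0, 0], "jaw": 0}, {"slide": [0, 0, 83], "dr": [0, 0, 0], "jaw": 0}, {"slide": [0, 0, 83], "dr": [0, 0, 0], "jaw": 0.5}, {"slide": [0, 0, 83], "dr": [0, 0, 0], "jaw": 1}, {"slide": [0, 0, 83], "dr": [0, 0, 0], "jaw": 1}, {"slide": [0, 0, 83], "dr": [0, 0, 0], "jaw": 1}, {"slide": [0, 0, 83], "dr": [0, 0, 0], "jaw": 1}, {"slide": [0, 0, 83], "dr": [0, 0, 0], "jaw": 1}, {"slide": [0, 0, 83], "dr": [0, 0, 0], "jaw": 1}], force=20)

```text
t: 8.75
tool_pos: [0.6323, 0.1562, 0.472]
orientation: [-0.233, 3.133, 0.0]
force: [-0.0, 0.0, 0.0]
opening: 0.0417
gripper_force: 0.0
```

```bash
python3 - <<'E'
from h import *
s=st(); v=s['tool_pos'][:2]-S; print(v,np.hypot(*v),np.degrees(np.arctan2(v[1],v[0])))
E
```

```text
t 8.75 pos [0.6323 0.1562 0.472 ] F [-0.04  0.03  0.01] op 0.0417 gf 0.0 q6 [ 0.16  0.25  1.23 -0.    1.66 -1.56]
axes x,y,z: [[-0.989, -0.148, -0.0], [-0.148, 0.989, -0.0], [0.0, 0.0, -1.0]]
[0.05526974 0.03271685] 0.06422722633664987 30.623352921451463
```

Emit:
servo_tool(increments=[{"slide": [0, 0, 0], "dr": [0, 0, 0], "jaw": 1}, {"slide": [0, 0, 0], "dr": [0, 0, 0], "jaw": 1}, {"slide": [0, 0, 0], "dr": [0, 0, 0], "jaw": 1}, {"slide": [0, 0, 0], "dr": [0, 0, 0], "jaw": 1}], force=20)

```text
t: 9.15
tool_pos: [0.6323, 0.1562, 0.4717]
orientation: [0.233, -3.133, -0.0]
force: [0.9, -0.2, -0.1]
opening: 0.0277
gripper_force: 20.0
```

```bash
python3 - <<'E'
from h import *
s=st(); v=s['tool_pos'][:2]-S; print(v,np.hypot(*v),np.degrees(np.arctan2(v[1],v[0])))
E
```

```text
t 9.15 pos [0.6323 0.1562 0.4717] F [ 0.89 -0.19 -0.06] op 0.0277 gf 20.0 q6 [ 0.16  0.25  1.23  0.    1.66 -1.56]
axes x,y,z: [[-0.989, -0.148, 0.0], [-0.148, 0.989, 0.0], [-0.0, 0.0, -1.0]]
[0.05527116 0.03272455] 0.06423237076588763 30.628621329767075
```

The sleeve is held at an opening of 27.7 mm with a 20 N grip. In tool axes the sleeve lies at 65·(sinθ, −cosθ), with θ now 247.9°. Next I'll work out the first arc.

```bash
cat >> h.py <<'E'
def arc(th0,steps,r=65.,off=(0,0)):
    p=lambda t:np.array([r*np.sin(np.radians(t)),-r*np.cos(np.radians(t))])
    for k in steps: print(th0+k, (p(th0+k)-p(th0)+off).round(1).tolist())
def fit(s,S=S):
    v=s['tool_pos'][:2]-S; ex=np.array([-.989,-.148]); t=np.array([v@ex,v@D]); r=np.hypot(*t); th=np.degrees(np.arctan2(t[0],-t[1]))%360
    rad=t/r; tan=np.array([np.cos(np.radians(th)),np.sin(np.radians(th))]); F=np.array([s['force'][:2]@ex,s['force'][:2]@D])
    print('r',r*1000,'th',th,'Frad',F@rad,'Ftan(resist)',-F@tan)
E
python3 - <<'E'
from h import *
arc(247.9,[2,6,11,17,24,31,38,45,52,60])
E
```

```text
249.9 [-0.8, -2.1]
253.9 [-2.2, -6.4]
258.9 [-3.6, -11.9]
264.9 [-4.5, -18.7]
271.9 [-4.7, -26.6]
278.9 [-4.0, -34.5]
285.9 [-2.3, -42.3]
292.9 [0.3, -49.7]
299.9 [3.9, -56.9]
307.9 [8.9, -64.4]
```

Emit:
servo_tool(increments=[{"slide": [0, 0, 0], "dr": [0, 0, 0], "jaw": 1}, {"slide": [0, 0, 0], "dr": [0, 0, 0], "jaw": 1}, {"slide": [-0.8, -2.1, 0], "dr": [0, 0, 0], "jaw": 1}, {"slide": [-2.2, -6.4, 0], "dr": [0, 0, 0], "jaw": 1}, {"slide": [-3.6, -11.9, 0], "dr": [0, 0, 0], "jaw": 1}, {"slide": [-4.5, -18.7, 0], "dr": [0, 0, 0], "jaw": 1}, {"slide": [-4.7, -26.6, 0], "dr": [0, 0, 0], "jaw": 1}, {"slide": [-4.0, -34.5, 0], "dr": [0, 0, 0], "jaw": 1}, {"slide": [-2.3, -42.3, 0], "dr": [0, 0, 0], "jaw": 1}, {"slide": [0.3, -49.7, 0], "dr": [0, 0, 0], "jaw": 1}, {"slide": [3.9, -56.9, 0], "dr": [0, 0, 0], "jaw": 1}, {"slide": [8.9, -64.4, 0], "dr": [0, 0, 0], "jaw": 1}], force=40)

```text
t: 10.35
tool_pos: [0.6328, 0.0905, 0.4717]
orientation: [-0.232, 3.133, 0.0]
force: [-0.7, 4.7, -0.0]
opening: 0.0275
gripper_force: 40.0
```

```bash
python3 - <<'E'
from h import *
s=st(); fit(s)
arc(307.9,range(6,121,6))
E
```

```text
t 10.35 pos [0.6328 0.0905 0.4717] F [-0.75  4.7  -0.02] op 0.0275 gf 40.0 q6 [ 0.06  0.22  1.27  0.    1.65 -1.66]
axes x,y,z: [[-0.989, -0.148, -0.0], [-0.148, 0.989, 0.0], [0.0, 0.0, -1.0]]
r 64.8253663476948 th 309.1557411170944 Frad -3.0400410062525793 Ftan(resist) 3.6613857085836727
313.9 [4.5, -5.1]
319.9 [9.4, -9.8]
325.9 [14.8, -13.9]
331.9 [20.7, -17.4]
337.9 [26.8, -20.3]
343.9 [33.3, -22.5]
349.9 [39.9, -24.1]
355.9 [46.6, -24.9]
361.9 [53.4, -25.0]
367.9 [60.2, -24.5]
373.9 [66.9, -23.2]
379.9 [73.4, -21.2]
385.9 [79.7, -18.5]
391.9 [85.6, -15.3]
397.9 [91.2, -11.4]
403.9 [96.4, -6.9]
409.9 [101.0, -1.9]
415.9 [105.1, 3.5]
421.9 [108.6, 9.3]
427.9 [111.5, 15.5]
```

Radial force is 3 N and drag 3.7 N, so the arc model is good. I'll continue winding at about 1 rad/s.

Emit:
servo_tool(increments=[{"slide": [4.5, -5.1, 0], "dr": [0, 0, 0], "jaw": 1}, {"slide": [9.4, -9.8, 0], "dr": [0, 0, 0], "jaw": 1}, {"slide": [14.8, -13.9, 0], "dr": [0, 0, 0], "jaw": 1}, {"slide": [20.7, -17.4, 0], "dr": [0, 0, 0], "jaw": 1}, {"slide": [26.8, -20.3, 0], "dr": [0, 0, 0], "jaw": 1}, {"slide": [33.3, -22.5, 0], "dr": [0, 0, 0], "jaw": 1}, {"slide": [39.9, -24.1, 0], "dr": [0, 0, 0], "jaw": 1}, {"slide": [46.6, -24.9, 0], "dr": [0, 0, 0], "jaw": 1}, {"slide": [53.4, -25.0, 0], "dr": [0, 0, 0], "jaw": 1}, {"slide": [60.2, -24.5, 0], "dr": [0, 0, 0], "jaw": 1}, {"slide": [66.9, -23.2, 0], "dr": [0, 0, 0], "jaw": 1}, {"slide": [73.4, -21.2, 0], "dr": [0, 0, 0], "jaw": 1}, {"slide": [79.7, -18.5, 0], "dr": [0, 0, 0], "jaw": 1}, {"slide": [85.6, -15.3, 0], "dr": [0, 0, 0], "jaw": 1}, {"slide": [91.2, -11.4, 0], "dr": [0, 0, 0], "jaw": 1}, {"slide": [96.4, -6.9, 0], "dr": [0, 0, 0], "jaw": 1}, {"slide": [101.0, -1.9, 0], "dr": [0, 0, 0], "jaw": 1}, {"slide": [105.1, 3.5, 0], "dr": [0, 0, 0], "jaw": 1}, {"slide": [108.6, 9.3, 0], "dr": [0, 0, 0], "jaw": 1}, {"slide": [111.5, 15.5, 0], "dr": [0, 0, 0], "jaw": 1}])

```text
t: 12.35
tool_pos: [0.5203, 0.0896, 0.4717]
orientation: [-0.231, 3.132, -0.002]
force: [7.7, -0.0, -4.8]
opening: 0.0273
gripper_force: 40.0
```

```bash
python3 - <<'E'
from h import *
s=st(); fit(s)
arc(67.9,range(6,121,6)); arc(187.9,range(6,121,6))
E
```

```text
t 12.35 pos [0.5203 0.0896 0.4717] F [ 7.73 -0.   -4.79] op 0.0273 gf 40.0 q6 [ 0.07 -0.08  1.59 -0.    1.64 -1.64]
axes x,y,z: [[-0.989, -0.147, -0.001], [-0.147, 0.989, -0.001], [0.002, -0.001, -1.0]]
r 66.03802349256482 th 67.67346814056296 Frad -6.6385640378166455 Ftan(resist) 3.968513926863331
73.9 [2.2, 6.4]
79.9 [3.8, 13.1]
85.9 [4.6, 19.8]
91.9 [4.7, 26.6]
97.9 [4.2, 33.4]
103.9 [2.9, 40.1]
109.9 [0.9, 46.6]
115.9 [-1.8, 52.8]
121.9 [-5.0, 58.8]
127.9 [-8.9, 64.4]
133.9 [-13.4, 69.5]
139.9 [-18.4, 74.2]
145.9 [-23.8, 78.3]
151.9 [-29.6, 81.8]
157.9 [-35.8, 84.7]
163.9 [-42.2, 86.9]
169.9 [-48.8, 88.4]
175.9 [-55.6, 89.3]
181.9 [-62.4, 89.4]
187.9 [-69.2, 88.8]
193.9 [-6.7, -1.3]
199.9 [-13.2, -3.3]
205.9 [-19.5, -5.9]
211.9 [-25.4, -9.2]
217.9 [-31.0, -13.1]
223.9 [-36.1, -17.5]
229.9 [-40.8, -22.5]
235.9 [-44.9, -27.9]
241.9 [-48.4, -33.8]
247.9 [-51.3, -39.9]
253.9 [-53.5, -46.4]
259.9 [-55.1, -53.0]
265.9 [-55.9, -59.7]
271.9 [-56.0, -66.5]
277.9 [-55.4, -73.3]
283.9 [-54.2, -80.0]
289.9 [-52.2, -86.5]
295.9 [-49.5, -92.8]
301.9 [-46.2, -98.7]
307.9 [-42.4, -104.3]
```

Emit:
servo_tool(increments=[{"slide": [1.7, 6.4, 0], "dr": [0, 0, 0], "jaw": 1}, {"slide": [2.8, 13.1, 0], "dr": [0, 0, 0], "jaw": 1}, {"slide": [3.1, 19.8, 0], "dr": [0, 0, 0], "jaw": 1}, {"slide": [3.2, 26.6, 0], "dr": [0, 0, 0], "jaw": 1}, {"slide": [2.7, 33.4, 0], "dr": [0, 0, 0], "jaw": 1}, {"slide": [1.4, 40.1, 0], "dr": [0, 0, 0], "jaw": 1}, {"slide": [-0.6, 46.6, 0], "dr": [0, 0, 0], "jaw": 1}, {"slide": [-3.3, 52.8, 0], "dr": [0, 0, 0], "jaw": 1}, {"slide": [-6.5, 58.8, 0], "dr": [0, 0, 0], "jaw": 1}, {"slide": [-10.4, 64.4, 0], "dr": [0, 0, 0], "jaw": 1}, {"slide": [-14.9, 69.5, 0], "dr": [0, 0, 0], "jaw": 1}, {"slide": [-19.9, 74.2, 0], "dr": [0, 0, 0], "jaw": 1}, {"slide": [-25.3, 78.3, 0], "dr": [0, 0, 0], "jaw": 1}, {"slide": [-31.1, 81.8, 0], "dr": [0, 0, 0], "jaw": 1}, {"slide": [-37.3, 84.7, 0], "dr": [0, 0, 0], "jaw": 1}, {"slide": [-43.7, 86.9, 0], "dr": [0, 0, 0], "jaw": 1}, {"slide": [-50.3, 88.4, 0], "dr": [0, 0, 0], "jaw": 1}, {"slide": [-57.1, 89.3, 0], "dr": [0, 0, 0], "jaw": 1}, {"slide": [-63.9, 89.4, 0], "dr": [0, 0, 0], "jaw": 1}, {"slide": [-70.7, 88.8, 0], "dr": [0, 0, 0], "jaw": 1}])

```text
t: 14.35
tool_pos: [0.5779, 0.1881, 0.4717]
orientation: [0.232, -3.133, 0.001]
force: [-4.8, -2.5, -0.3]
opening: 0.0274
gripper_force: 40.0
```

```bash
python3 - <<'E'
from h import *
s=st(); fit(s); fit(s,np.array([.5785,.1237]))
E
```

```text
t 14.35 pos [0.5779 0.1881 0.4717] F [-4.75 -2.5  -0.32] op 0.0274 gf 40.0 q6 [ 0.23  0.13  1.36 -0.    1.64 -1.49]
axes x,y,z: [[-0.989, -0.147, 0.0], [-0.147, 0.989, -0.0], [-0.0, -0.0, -1.0]]
r 64.63080303718999 th 189.2784177951381 Frad -2.565490234993232 Ftan(resist) 4.7194745109965925
r 64.42812481666107 th 187.9468368731497 Frad -2.455124491747734 Ftan(resist) 4.77781786339879
```

Emit:
servo_tool(increments=[{"slide": [-6.7, -1.3, 0], "dr": [0, 0, 0], "jaw": 1}, {"slide": [-13.2, -3.3, 0], "dr": [0, 0, 0], "jaw": 1}, {"slide": [-19.5, -5.9, 0], "dr": [0, 0, 0], "jaw": 1}, {"slide": [-25.4, -9.2, 0], "dr": [0, 0, 0], "jaw": 1}, {"slide": [-31.0, -13.1, 0], "dr": [0, 0, 0], "jaw": 1}, {"slide": [-36.1, -17.5, 0], "dr": [0, 0, 0], "jaw": 1}, {"slide": [-40.8, -22.5, 0], "dr": [0, 0, 0], "jaw": 1}, {"slide": [-44.9, -27.9, 0], "dr": [0, 0, 0], "jaw": 1}, {"slide": [-48.4, -33.8, 0], "dr": [0, 0, 0], "jaw": 1}, {"slide": [-51.3, -39.9, 0], "dr": [0, 0, 0], "jaw": 1}, {"slide": [-53.5, -46.4, 0], "dr": [0, 0, 0], "jaw": 1}, {"slide": [-55.1, -53.0, 0], "dr": [0, 0, 0], "jaw": 1}, {"slide": [-55.9, -59.7, 0], "dr": [0, 0, 0], "jaw": 1}, {"slide": [-56.0, -66.5, 0], "dr": [0, 0, 0], "jaw": 1}, {"slide": [-55.4, -73.3, 0], "dr": [0, 0, 0], "jaw": 1}, {"slide": [-54.2, -80.0, 0], "dr": [0, 0, 0], "jaw": 1}, {"slide": [-52.2, -86.5, 0], "dr": [0, 0, 0], "jaw": 1}, {"slide": [-49.5, -92.8, 0], "dr": [0, 0, 0], "jaw": 1}, {"slide": [-46.2, -98.7, 0], "dr": [0, 0, 0], "jaw": 1}, {"slide": [-42.4, -104.3, 0], "dr": [0, 0, 0], "jaw": 1}])

```text
t: 16.35
tool_pos: [0.6344, 0.0924, 0.4716]
orientation: [0.235, -3.132, -0.005]
force: [-6.0, 7.5, 0.4]
opening: 0.0278
gripper_force: 40.0
```

```bash
python3 - <<'E'
from h import *
s=st(); fit(s,np.array([.5785,.1237]))
E
```

```text
t 16.35 pos [0.6344 0.0924 0.4716] F [-5.98  7.48  0.45] op 0.0278 gf 40.0 q6 [ 0.06  0.23  1.26  0.    1.66 -1.66]
axes x,y,z: [[-0.989, -0.149, 0.001], [-0.149, 0.989, 0.003], [-0.001, 0.003, -1.0]]
r 64.09964815361018 th 307.7675151124712 Frad -8.873320448361417 Ftan(resist) 3.604047972042307
```

Emit:
servo_tool(increments=[{"slide": [5.0, -4.1, 0], "dr": [0, 0, 0], "jaw": 1}, {"slide": [9.9, -8.5, 0], "dr": [0, 0, 0], "jaw": 1}, {"slide": [15.3, -12.6, 0], "dr": [0, 0, 0], "jaw": 1}, {"slide": [21.2, -16.1, 0], "dr": [0, 0, 0], "jaw": 1}, {"slide": [27.3, -19.0, 0], "dr": [0, 0, 0], "jaw": 1}, {"slide": [33.8, -21.2, 0], "dr": [0, 0, 0], "jaw": 1}, {"slide": [40.4, -22.8, 0], "dr": [0, 0, 0], "jaw": 1}, {"slide": [47.1, -23.6, 0], "dr": [0, 0, 0], "jaw": 1}, {"slide": [53.9, -23.7, 0], "dr": [0, 0, 0], "jaw": 1}, {"slide": [60.7, -23.2, 0], "dr": [0, 0, 0], "jaw": 1}, {"slide": [67.4, -21.9, 0], "dr": [0, 0, 0], "jaw": 1}, {"slide": [73.9, -19.9, 0], "dr": [0, 0, 0], "jaw": 1}, {"slide": [80.2, -17.2, 0], "dr": [0, 0, 0], "jaw": 1}, {"slide": [86.1, -14.0, 0], "dr": [0, 0, 0], "jaw": 1}, {"slide": [91.7, -10.1, 0], "dr": [0, 0, 0], "jaw": 1}, {"slide": [96.9, -5.6, 0], "dr": [0, 0, 0], "jaw": 1}, {"slide": [101.5, -0.6, 0], "dr": [0, 0, 0], "jaw": 1}, {"slide": [105.6, 4.8, 0], "dr": [0, 0, 0], "jaw": 1}, {"slide": [109.1, 10.6, 0], "dr": [0, 0, 0], "jaw": 1}, {"slide": [112.0, 16.8, 0], "dr": [0, 0, 0], "jaw": 1}])

```text
t: 18.35
tool_pos: [0.5205, 0.0907, 0.4717]
orientation: [0.231, -3.132, 0.003]
force: [0.8, -5.1, -2.9]
opening: 0.0275
gripper_force: 40.0
```

```bash
python3 - <<'E'
from h import *
s=st(); fit(s,np.array([.5785,.1237]))
arc(67.9,range(3,37,3))
E
```

```text
t 18.35 pos [0.5205 0.0907 0.4717] F [ 0.79 -5.08 -2.9 ] op 0.0275 gf 40.0 q6 [ 0.08 -0.08  1.58 -0.    1.64 -1.64]
axes x,y,z: [[-0.989, -0.147, 0.001], [-0.147, 0.989, -0.002], [-0.001, -0.002, -1.0]]
r 66.74289852290352 th 68.89542030438969 Frad 1.8228922215880266 Ftan(resist) 4.806159686363814
70.9 [1.2, 3.2]
73.9 [2.2, 6.4]
76.9 [3.1, 9.7]
79.9 [3.8, 13.1]
82.9 [4.3, 16.4]
85.9 [4.6, 19.8]
88.9 [4.8, 23.2]
91.9 [4.7, 26.6]
94.9 [4.5, 30.0]
97.9 [4.2, 33.4]
100.9 [3.6, 36.7]
103.9 [2.9, 40.1]
```

Emit:
servo_tool(increments=[{"slide": [1.2, 3.2, 0], "dr": [0, 0, 0], "jaw": 1}, {"slide": [2.2, 6.4, 0], "dr": [0, 0, 0], "jaw": 1}, {"slide": [3.1, 9.7, 0], "dr": [0, 0, 0], "jaw": 1}, {"slide": [3.8, 13.1, 0], "dr": [0, 0, 0], "jaw": 1}, {"slide": [4.3, 16.4, 0], "dr": [0, 0, 0], "jaw": 1}, {"slide": [4.6, 19.8, 0], "dr": [0, 0, 0], "jaw": 1}])

```text
t: 18.95
tool_pos: [0.5132, 0.1099, 0.4717]
orientation: [0.232, -3.131, 0.002]
force: [-2.5, -3.7, -1.2]
opening: 0.0277
gripper_force: 40.0
```

```bash
python3 - <<'E'
from h import *
s=st(); fit(s,np.array([.5785,.1237]))
for k in range(1,9): arc(67.9+18*k,range(3,19,3))
E
```

```text
t 18.95 pos [0.5132 0.1099 0.4717] F [-2.46 -3.67 -1.24] op 0.0277 gf 40.0 q6 [ 0.11 -0.09  1.59 -0.    1.64 -1.6 ]
axes x,y,z: [[-0.989, -0.147, 0.002], [-0.147, 0.989, -0.001], [-0.002, -0.001, -1.0]]
r 66.76870173794488 th 86.62591889547144 Frad 3.160734094515065 Ftan(resist) 3.081508117993586
88.9 [0.2, 3.4]
91.9 [0.1, 6.8]
94.9 [-0.1, 10.2]
97.9 [-0.5, 13.6]
100.9 [-1.0, 16.9]
103.9 [-1.7, 20.3]
106.9 [-0.9, 3.3]
109.9 [-2.0, 6.5]
112.9 [-3.2, 9.7]
115.9 [-4.6, 12.8]
118.9 [-6.2, 15.8]
121.9 [-7.9, 18.7]
124.9 [-1.9, 2.8]
127.9 [-3.9, 5.6]
130.9 [-6.1, 8.2]
133.9 [-8.3, 10.7]
136.9 [-10.8, 13.1]
139.9 [-13.3, 15.4]
142.9 [-2.7, 2.1]
145.9 [-5.4, 4.1]
148.9 [-8.3, 5.9]
151.9 [-11.3, 7.6]
154.9 [-14.3, 9.1]
157.9 [-17.4, 10.5]
160.9 [-3.2, 1.2]
163.9 [-6.4, 2.2]
166.9 [-9.7, 3.1]
169.9 [-13.1, 3.8]
172.9 [-16.4, 4.3]
175.9 [-19.8, 4.6]
178.9 [-3.4, 0.2]
181.9 [-6.8, 0.1]
184.9 [-10.2, -0.1]
187.9 [-13.6, -0.5]
190.9 [-16.9, -1.0]
193.9 [-20.3, -1.7]
196.9 [-3.3, -0.9]
199.9 [-6.5, -2.0]
202.9 [-9.7, -3.2]
205.9 [-12.8, -4.6]
208.9 [-15.8, -6.2]
211.9 [-18.7, -7.9]
214.9 [-2.8, -1.9]
217.9 [-5.6, -3.9]
220.9 [-8.2, -6.1]
223.9 [-10.7, -8.3]
226.9 [-13.1, -10.8]
229.9 [-15.4, -13.3]
```

Emit:
servo_tool(increments=[{"slide": [0.2, 3.4, 0], "dr": [0, 0, 0], "jaw": 1}, {"slide": [0.1, 6.8, 0], "dr": [0, 0, 0], "jaw": 1}, {"slide": [-0.1, 10.2, 0], "dr": [0, 0, 0], "jaw": 1}, {"slide": [-0.5, 13.6, 0], "dr": [0, 0, 0], "jaw": 1}, {"slide": [-1.0, 16.9, 0], "dr": [0, 0, 0], "jaw": 1}, {"slide": [-1.7, 20.3, 0], "dr": [0, 0, 0], "jaw": 1}])

```text
t: 19.55
tool_pos: [0.5121, 0.1308, 0.4717]
orientation: [0.232, -3.132, 0.0]
force: [-3.8, -3.4, -1.3]
opening: 0.0278
gripper_force: 40.0
```

```bash
python3 - <<'E'
from h import *
s=read_state(); fit(s,np.array([.578,.1237]))
E
```

```text
r 66.2378007584231 th 104.62470828305854 Frad 3.3827929346168513 Ftan(resist) 3.8062400263797276
```

Emit:
servo_tool(increments=[{"slide": [-0.9, 3.3, 0], "dr": [0, 0, 0], "jaw": 1}, {"slide": [-2.0, 6.5, 0], "dr": [0, 0, 0], "jaw": 1}, {"slide": [-3.2, 9.7, 0], "dr": [0, 0, 0], "jaw": 1}, {"slide": [-4.6, 12.8, 0], "dr": [0, 0, 0], "jaw": 1}, {"slide": [-6.2, 15.8, 0], "dr": [0, 0, 0], "jaw": 1}, {"slide": [-7.9, 18.7, 0], "dr": [0, 0, 0], "jaw": 1}])

```text
t: 20.15
tool_pos: [0.5177, 0.1506, 0.4717]
orientation: [0.233, -3.133, -0.0]
force: [-2.9, -2.5, -2.0]
opening: 0.0275
gripper_force: 40.0
```

```bash
python3 - <<'E'
from h import *
s=read_state(); fit(s,np.array([.578,.1237]))
E
```

```text
r 66.07556030326849 th 122.57070786759856 Frad 1.5837884491730516 Ftan(resist) 3.4859633885077863
```

Emit:
servo_tool(increments=[{"slide": [-1.9, 2.8, 0], "dr": [0, 0, 0], "jaw": 1}, {"slide": [-3.9, 5.6, 0], "dr": [0, 0, 0], "jaw": 1}, {"slide": [-6.1, 8.2, 0], "dr": [0, 0, 0], "jaw": 1}, {"slide": [-8.3, 10.7, 0], "dr": [0, 0, 0], "jaw": 1}, {"slide": [-10.8, 13.1, 0], "dr": [0, 0, 0], "jaw": 1}, {"slide": [-13.3, 15.4, 0], "dr": [0, 0, 0], "jaw": 1}])

```text
t: 20.75
tool_pos: [0.5288, 0.1675, 0.4717]
orientation: [-0.232, 3.133, -0.001]
force: [0.9, -4.9, -3.6]
opening: 0.0275
gripper_force: 40.0
```

```bash
python3 - <<'E'
from h import *
s=read_state(); fit(s,np.array([.578,.1237]))
E
```

```text
r 65.88889446916976 th 140.22232165448924 Frad -3.9315398723552266 Ftan(resist) 3.057535897145385
```

Emit:
servo_tool(increments=[{"slide": [-2.7, 1.6, 0], "dr": [0, 0, 0], "jaw": 1}, {"slide": [-5.4, 3.1, 0], "dr": [0, 0, 0], "jaw": 1}, {"slide": [-8.3, 4.9, 0], "dr": [0, 0, 0], "jaw": 1}, {"slide": [-11.3, 6.6, 0], "dr": [0, 0, 0], "jaw": 1}, {"slide": [-14.3, 8.1, 0], "dr": [0, 0, 0], "jaw": 1}, {"slide": [-17.4, 9.5, 0], "dr": [0, 0, 0], "jaw": 1}])

```text
t: 21.35
tool_pos: [0.5445, 0.1796, 0.4717]
orientation: [0.233, -3.133, 0.0]
force: [-1.8, -3.4, -1.4]
opening: 0.0272
gripper_force: 40.0
```

```bash
python3 - <<'E'
from h import *
s=read_state(); fit(s,np.array([.578,.1237]))
E
```

```text
r 65.22105497788291 th 157.57040475619297 Frad -2.006885711377351 Ftan(resist) 3.280387318691302
```

Emit:
servo_tool(increments=[{"slide": [-3.2, 1.1, 0], "dr": [0, 0, 0], "jaw": 1}, {"slide": [-6.4, 2.0, 0], "dr": [0, 0, 0], "jaw": 1}, {"slide": [-9.7, 2.8, 0], "dr": [0, 0, 0], "jaw": 1}, {"slide": [-13.1, 3.4, 0], "dr": [0, 0, 0], "jaw": 1}, {"slide": [-16.4, 3.9, 0], "dr": [0, 0, 0], "jaw": 1}, {"slide": [-19.8, 4.2, 0], "dr": [0, 0, 0], "jaw": 1}])

```text
t: 21.95
tool_pos: [0.5632, 0.1866, 0.4717]
orientation: [0.233, -3.132, 0.0]
force: [-6.8, -3.1, 0.3]
opening: 0.0275
gripper_force: 40.0
```

```bash
python3 - <<'E'
from h import *
s=read_state(); fit(s,np.array([.578,.1237]))
E
```

```text
r 64.65399870628653 th 175.27923347316727 Frad -1.4882643967615727 Ftan(resist) 7.335115323978218
```

Tangential resistance rose from 3.3 to 7.3 N, so contact has begun. I'll take small steps now.

Emit:
servo_tool(increments=[{"slide": [-1.7, 0.1, 0], "dr": [0, 0, 0], "jaw": 1}, {"slide": [-3.4, 0.2, 0], "dr": [0, 0, 0], "jaw": 1}])

```text
t: 22.15
tool_pos: [0.5663, 0.1873, 0.4716]
orientation: [0.233, -3.131, 0.0]
force: [-6.9, -4.2, 0.8]
opening: 0.0273
gripper_force: 40.0
```

```bash
python3 - <<'E'
from h import *
s=read_state(); fit(s,np.array([.578,.1237]))
E
```

```text
r 64.64638618224815 th 178.0818544944983 Frad -2.838272972965761 Ftan(resist) 7.564210291258262
```

Emit:
servo_tool(increments=[{"slide": [-1.7, 0.0, 0], "dr": [0, 0, 0], "jaw": 1}, {"slide": [-3.4, -0.1, 0], "dr": [0, 0, 0], "jaw": 1}, {"slide": [-5.1, -0.2, 0], "dr": [0, 0, 0], "jaw": 1}])

```text
t: 22.45
tool_pos: [0.571, 0.1879, 0.4716]
orientation: [0.233, -3.13, 0.0]
force: [-11.0, -3.2, 2.6]
opening: 0.0274
gripper_force: 40.0
```

```bash
python3 - <<'E'
from h import *
s=read_state(); fit(s,np.array([.578,.1237]))
E
```

```text
r 64.53907582033126 th 182.3095131256835 Frad -2.012616136351826 Ftan(resist) 11.322603200060223
```

Emit:
servo_tool(increments=[{"slide": [0, 0, 0], "dr": [0, 0, 0], "jaw": 1}, {"slide": [0, 0, 0], "dr": [0, 0, 0], "jaw": 1}])

```text
t: 22.65
tool_pos: [0.5711, 0.1879, 0.4717]
orientation: [0.233, -3.13, 0.0]
force: [-9.3, -2.5, 0.5]
opening: 0.0273
gripper_force: 40.0
```

```bash
python3 - <<'E'
from h import *
s=read_state(); fit(s,np.array([.578,.1237]))
E
```

```text
r 64.54009773548862 th 182.37616622577968 Frad -1.524049143899378 Ftan(resist) 9.48475101534
```

It holds at 9.5 N standing, which is inside the firm band. I'll ease the tangential force off gently before letting go.

Emit:
servo_tool(increments=[{"slide": [0.5, 0, 0], "dr": [0, 0, 0], "jaw": 1}, {"slide": [1.0, 0, 0], "dr": [0, 0, 0], "jaw": 1}, {"slide": [1.5, 0, 0], "dr": [0, 0, 0], "jaw": 1}, {"slide": [1.5, 0, 0], "dr": [0, 0, 0], "jaw": 1}])

```text
t: 23.05
tool_pos: [0.57, 0.1877, 0.4717]
orientation: [0.233, -3.132, -0.0]
force: [-5.0, -2.0, -1.8]
opening: 0.0275
gripper_force: 40.0
```

```bash
python3 - <<'E'
from h import *
s=read_state(); fit(s,np.array([.578,.1237]))
E
```

```text
r 64.48242103196999 th 181.40922587789993 Frad -1.3682771789582748 Ftan(resist) 5.188156356083429
```

Emit:
servo_tool(increments=[{"slide": [0.5, 0, 0], "dr": [0, 0, 0], "jaw": 1}, {"slide": [1.0, 0, 0], "dr": [0, 0, 0], "jaw": 1}, {"slide": [1.5, 0, 0], "dr": [0, 0, 0], "jaw": 1}, {"slide": [2.0, 0, 0], "dr": [0, 0, 0], "jaw": 1}, {"slide": [2.0, 0, 0], "dr": [0, 0, 0], "jaw": 1}])

```text
t: 23.55
tool_pos: [0.5681, 0.1874, 0.4717]
orientation: [0.233, -3.133, -0.0]
force: [-3.5, -0.6, -2.4]
opening: 0.0275
gripper_force: 40.0
```

```bash
python3 - <<'E'
from h import *
s=read_state(); fit(s,np.array([.578,.1237]))
E
```

```text
r 64.4709363104744 th 179.67387506207348 Frad -0.09561549569407995 Ftan(resist) 3.513110662103654
```

Emit:
servo_tool(increments=[{"slide": [1.0, 0.1, 0], "dr": [0, 0, 0], "jaw": 1}, {"slide": [2.0, 0.1, 0], "dr": [0, 0, 0], "jaw": 1}, {"slide": [3.0, 0.1, 0], "dr": [0, 0, 0], "jaw": 1}, {"slide": [4.0, 0.1, 0], "dr": [0, 0, 0], "jaw": 1}, {"slide": [4.0, 0.1, 0], "dr": [0, 0, 0], "jaw": 1}])

```text
t: 24.05
tool_pos: [0.5641, 0.1868, 0.4717]
orientation: [-0.233, 3.133, 0.0]
force: [-2.2, -1.0, -2.5]
opening: 0.0275
gripper_force: 40.0
```

```bash
python3 - <<'E'
from h import *
s=read_state(); fit(s,np.array([.578,.1237]))
E
```

```text
r 64.62722465507079 th 176.1245024240678 Frad -0.538278567625377 Ftan(resist) 2.362707101751721
```

Emit:
servo_tool(increments=[{"slide": [1.0, -0.1, 0], "dr": [0, 0, 0], "jaw": 1}, {"slide": [2.0, -0.1, 0], "dr": [0, 0, 0], "jaw": 1}, {"slide": [3.0, -0.2, 0], "dr": [0, 0, 0], "jaw": 1}, {"slide": [4.0, -0.3, 0], "dr": [0, 0, 0], "jaw": 1}, {"slide": [4.0, -0.3, 0], "dr": [0, 0, 0], "jaw": 1}])

```text
t: 24.55
tool_pos: [0.5602, 0.1859, 0.4718]
orientation: [-0.233, 3.133, 0.0]
force: [0.3, -0.7, -3.4]
opening: 0.0274
gripper_force: 40.0
```

```bash
python3 - <<'E'
from h import *
s=read_state(); fit(s,np.array([.578,.1237]))
E
```

```text
r 64.72426136547388 th 172.59189381932796 Frad -0.7742625109765231 Ftan(resist) -0.08823733741823174
```

Emit:
servo_tool(increments=[{"slide": [-1.0, 0.1, 0], "dr": [0, 0, 0], "jaw": 1}, {"slide": [-2.0, 0.2, 0], "dr": [0, 0, 0], "jaw": 1}, {"slide": [-3.0, 0.3, 0], "dr": [0, 0, 0], "jaw": 1}, {"slide": [-4.0, 0.3, 0], "dr": [0, 0, 0], "jaw": 1}, {"slide": [-5.0, 0.4, 0], "dr": [0, 0, 0], "jaw": 1}])

```text
t: 25.05
tool_pos: [0.5646, 0.1869, 0.4717]
orientation: [0.233, -3.13, 0.001]
force: [-7.3, -2.5, -2.0]
opening: 0.0273
gripper_force: 40.0
```

```bash
python3 - <<'E'
from h import *
s=read_state(); fit(s,np.array([.578,.1237]))
E
```

```text
r 64.64876035489087 th 176.568722959029 Frad -0.8999985480829725 Ftan(resist) 7.637963114871753
```

At 176.6° it repeats at 7.6 N, which is about 100 N on the tin. I'll ease the force out, open and rise.

Emit:
servo_tool(increments=[{"slide": [0.6, 0, 0], "dr": [0, 0, 0], "jaw": 1}, {"slide": [1.2, 0, 0], "dr": [0, 0, 0], "jaw": 1}, {"slide": [1.8, 0, 0], "dr": [0, 0, 0], "jaw": 1}, {"slide": [2.4, 0, 0], "dr": [0, 0, 0], "jaw": 1}, {"slide": [2.4, 0, 0], "dr": [0, 0, 0], "jaw": 1}], force=20)

```text
t: 25.55
tool_pos: [0.5628, 0.1866, 0.4717]
orientation: [-0.232, 3.133, -0.0]
force: [-0.1, -1.1, -3.7]
opening: 0.028
gripper_force: 20.0
```

```bash
python3 - <<'E'
from h import *
s=read_state(); fit(s,np.array([.578,.1237]))
E
```

```text
r 64.70152279411721 th 174.94268962055472 Frad -0.9926244573388265 Ftan(resist) 0.3848626428823528
```

Emit:
servo_tool(increments=[{"slide": [0, 0, 0], "dr": [0, 0, 0], "jaw": 0.35}, {"slide": [0, 0, 0], "dr": [0, 0, 0], "jaw": 0.35}, {"slide": [0, 0, 0], "dr": [0, 0, 0], "jaw": 0.35}, {"slide": [0, 0, 0], "dr": [0, 0, 0], "jaw": 0.35}, {"slide": [0, 0, 0], "dr": [0, 0, 0], "jaw": 0.35}, {"slide": [0, 0, -30], "dr": [0, 0, 0], "jaw": 0.35}, {"slide": [0, 0, -70], "dr": [0, 0, 0], "jaw": 0.35}, {"slide": [0, 0, -110], "dr": [0, 0, 0], "jaw": 0.35}, {"slide": [0, 0, -110], "dr": [0, 0, 0], "jaw": 0.35}, {"slide": [0, -50, -110], "dr": [0, 0, 0], "jaw": 0.35}, {"slide": [0, -100, -110], "dr": [0, 0, 0], "jaw": 0.35}, {"slide": [0, -150, -110], "dr": [0, 0, 0], "jaw": 0.35}, {"slide": [0, -200, -110], "dr": [0, 0, 0], "jaw": 0.35}, {"slide": [0, -250, -110], "dr": [0, 0, 0], "jaw": 0.35}, {"slide": [0, -250, -110], "dr": [0, 0, 0], "jaw": 0.35}, {"slide": [0, -250, -110], "dr": [0, 0, 0], "jaw": 0.35}])

```text
t: 27.15
tool_pos: [0.5998, -0.0618, 0.5808]
orientation: [0.228, -3.132, -0.001]
force: [0.2, 0.6, -0.4]
opening: 0.0607
gripper_force: 0.0
```

```bash
python3 - <<'E'
from h import *
s=st()
J,d=read_camera('scene'); P=cloud('scene',d); cv2.imwrite('pics/c3.png',cv2.resize(J[180:350,240:430],None,fx=4,fy=4)[:,:,::-1])
p=P[180:350,240:430].reshape(-1,3); f=lambda m:(p[m][:,:2]*1000).astype(np.float32)
m=(p[:,2]>.318)&(p[:,2]<.335)&(np.hypot(p[:,0]-.578,p[:,1]-.123)<.1); c=cv2.minEnclosingCircle(f(m)); print(m.sum(),c)
v=np.array(c[0])/1000-[.578,.1237]; print('th',np.degrees(np.arctan2(v@[-.989,-.148],-(v@D)))%360)
E
```

```text
t 27.15 pos [ 0.5998 -0.0618  0.5808] F [ 0.19  0.63 -0.42] op 0.0607 gf 0.0 q6 [-0.19  0.14  1.16  0.    1.84 -1.9 ]
axes x,y,z: [[-0.989, -0.145, 0.001], [-0.145, 0.989, 0.001], [-0.001, 0.001, -1.0]]
108 ((562.0318603515625, 189.23155212402344), 13.931365013122559)
th 174.8164891199701
```

View pics/c3.png

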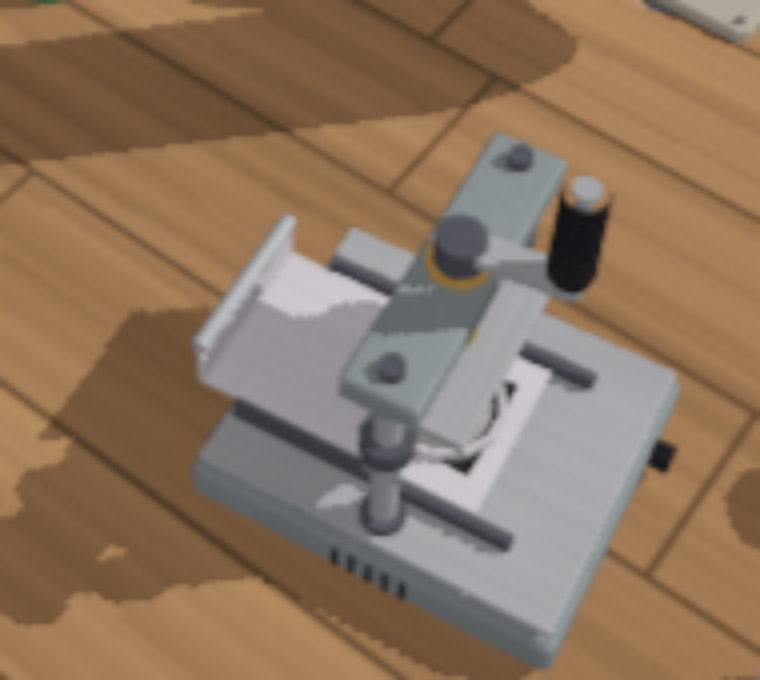

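The image shows the plate down on the tin and the tray still home, with its lip at (245,285) in the crop. The sleeve is at (580,235), or 174.8°, so it hasn't sprung back, and the robot is clear. I'll hand in.

```bash
python3 -c "from plant import close_job; print(close_job())"
```

```text
the job is handed in; nothing more can be done
None
```

The tray is home and the tin is clamped at an estimated 90–100 N (from crank force and angle). The sleeve is released with no visible spring-back, the robot stands clear, and the job is handed in; no verdict came back.

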